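# Turn the label scraper handle-first in the hand-over tray

### The arm

A 6-joint arm with a two-finger parallel gripper is mounted at the origin on the work surface. World frame = base frame: x ahead of the robot, y to its left, z up, the work surface at z = 0. Lengths are in m, angles in rad, forces in N, time in s.
With the tool pointing down it reaches from about 0.4 to 0.825 m from the base axis. Payload 7 kg.
Tool frame: the origin (TCP) lies at the very end of the fingers, on their centre line; the grasp point (between the pads) lies 19 mm behind it (bot.grip_depth is the distance from the TCP to the grasp point, in m); z points along the fingers, y is the direction in which the jaws open and shut (so a half turn about z gives the same grasp; the last joint's range is limited). The gripper opens to 88 mm and grips with 3 to 60 N. Pads are 19 mm wide; open, the fingers measure 130 mm over their backs; the gripper's body (78 mm by 193 mm) begins 47 mm behind the grasp point.
Start: joints at [-0.979, 0.359, 0.012, 0, -1.224, -0.288], TCP at [0.202, -0.644, 0.227] pointing down, gripper open.
Joint ranges: [-3.07, 3.07], [-1.43, 2.12], [-1.02, 1.25], [-3.03, 1.67], [-3.05, -0], [-3.03, 3.03]. Speed limits (rad/s): [2.39, 2.39, 3.01, 3.14, 3.14, 3.14].

### API

Orientations are given as a unit quaternion [x, y, z, w].
In Python, from plant import bot, cams gives the robot as it stands. The module is installed in compiled form; this text tells all that it offers.
- The arm moves only by the tool carry_out, never from a script. Its argument "motion" is a list of rows, each a list of 3 entries, a list of its own where there are three numbers: the shift along the tool's x, y, z normalised to -1 to 1, where 1 is 3 cm, then the turn about the tool's z normalised to -1 to 1, where 1 is 0.08 rad, then the gripper's target within -1 to 1 (fully open at 1, half-way at 0, shut at -1). In form: [[[x, y, z], turn, hand], ...]. A call has 1 to 20 rows; each row shifts and turns the commanded pose from where the row before left it, along the tool's axes as they then stand; what a row does not reach is not made up. A row lasts 1/8 s, in which the tool goes at most 62.5 mm and 10.7 degrees, less where a joint would pass 70% of its speed; a pose out of reach is approached as far as the arm can. A call with a number of a shift or a turn outside -1 to 1 is refused whole. A call with a gripper value outside its range is refused whole. The fingers move at their own pace and stop on an object; the grip force is fixed at half the most. Time passes only in rows, so rows that do not move let the fingers close. It gives the time, the measured TCP pose, the force and the opening at its end, in the units of the state.
- bot.observe(): the state, without advancing time (a new reading comes with each control period).
- cams.camera(name): name is "scene" or "top" or "wrist"; returns (picture, depth): 420x560x3 uint8, red, green, blue; 420x560 float32, m along the optical axis (not along the pixel's ray), 0 where there is no reading.
- cams.camera_model(name): a dict with "fov_y" (degrees; the focal length in pixels is half the picture's height over the tangent of half this angle, whatever the lens; pixels are square), "cx", "cy" (the principal point, pixels), "k1" (the pictures are not rectified: a ray, as slopes to the right and down, at radius r is drawn at 1 + k1 r^2 times it, then the intrinsics apply), "world_from_camera" (4x4, takes a point from camera to world coordinates); the wrist camera has in their place "T_tool_cam" (4x4, takes a point from camera to tool coordinates, whose origin is the TCP and whose axes are the flange's). Camera axes: x right, y up, looking along -z (the intrinsics and any distortion apply to the point x, -y, -z); pixel columns grow to the right and rows downward; lengths in m; the calibration is good to about 2 mm. A picture is of the moment at which its call begins: read the wrist's pose just before it. camera_model takes no time and is no camera call.
- bot.job_done(): hands the job in, once; it reports no verdict.
The state is a dict: "time_s": time; "joints": joint angles; "joint_vel": joint speeds; "joint_efforts": joint torques, N m; "tool_pos": TCP position; "tool_rot": TCP orientation; "ft_force": force on the tool from outside, world axes, zero at the start; "ft_torque": the same for the moment, N m; "width": finger opening in m.
Only numpy, scipy, OpenCV 4.12 (cv2) and the standard library are available. Lean on these libraries where they do the work, as an engineer would, in place of code of your own. Each camera call takes 0.05 s, during which the arm holds its last target.

### The job

A colleague in the aisle is about to clean old labels off the shelves. Pick up the scraper with the wide blade, turn it end for end and lay it flat in the hand-over tray, wholly inside the rims and roughly along the tray, with its handle at the tray's open end and its blade towards the closed end. Put it down rather than drop it, and do not disturb the narrow scraper, the tape roll or the carton.

Things in the scene. Friction and masses are not known exactly. Their poses are not given: they have to be found in the camera images.
- wide_scraper: Scraper to hand over, 205 mm long, 0.12 kg: black bar handle 115 x 26 wide x 22 high, steel blade 2.5 thick widening to 75. Lies level on its handle, handle towards the robot. Origin: centre of the handle's underside; x runs from handle to blade, z up. Handle x = -57.5 to 57.5 mm, blade 57.5 to 147.5 at 11 mm height. Balances at about x = 25 mm, on the handle.
- blade_edge (a point): Middle of the wide scraper's blade edge, 147.5 mm from the scraper's origin along its +x, 11 mm above its underside.
- handle_end (a point): Butt end of the wide scraper's handle, 57.5 mm from the scraper's origin along its -x, 11 mm above its underside.
- tray: Bare aluminium tray fixed to the bench, 280 long (x) x 170 mm wide (y). Floor 3 mm thick; rims 5 mm thick and 16 mm high above the bench on both long sides; an end wall 8 mm thick, 32 mm high at -x (closed end, facing the robot). The +x end, away from the robot, is open, no rim. Inside 272 x 160 mm. Origin: centre of its underside, at bench height.
- narrow_scraper: Bystander: a scraper with the same black handle and 205 mm length but a blade only 32 mm wide; origin and axes as for the wide scraper. The tray and the two scrapers lie side by side, in an order that varies.
- tape_roll: Bystander: roll of clear packing tape lying flat, 100 mm across with a 76 mm hole, 48 mm high. Origin: centre of its underside.
- carton: Bystander: small cardboard carton 85 (x) x 130 (y) x 55 mm high. Origin: centre of its underside.
Not all that is in view belongs to the job. Leave any orange look-alike of the wide_scraper alone.

How it is judged:
At the end, for the whole second after the job is handed in: The wide scraper lies at rest, flat on the tray's floor (within 6 degrees), along the tray within 15 degrees, handle at the open end (overhanging it by at most 10 mm), blade towards the closed end; narrow scraper, tape roll and carton are within 30 mm of where they were (x of handle_end in the frame of tray between 0.03 and 0.15 m and x of blade_edge in the frame of tray between -0.145 and -0.03 m and y of handle_end in the frame of tray between -0.08 and 0.08 m and y of blade_edge in the frame of tray between -0.08 and 0.08 m and angle between the x axis of wide_scraper and the x axis of tray, either way round below 0.26 rad and angle between wide_scraper's own z axis and vertical below 0.1 rad and z of wide_scraper in the frame of tray below 0.008 m and linear speed of wide_scraper below 0.02 m/s and distance of each of narrow_scraper, tape_roll, carton from where it was at the start of the episode below 0.03 m); the robot touches nothing.
It fails at once if the wide scraper is dropped or thrown (faster than 0.8 m/s with no finger on it) (linear speed of wide_scraper above 0.8 m/s and contact force between the fingers and wide_scraper below 0.05 N).
It fails at once if the narrow scraper, tape roll or carton is moved by more than 30 mm (distance of any of narrow_scraper, tape_roll, carton from where it was at the start of the episode above 0.03 m).
It also fails if it takes over 38 s, if anything falls off the work surface, if the arm or the gripper's body presses on something with over 40 N, if the wrist force passes 120 N, or if a joint passes its speed limit or range.

## Working session

There is one attempt and no reset: what is moved stays moved. The work goes in short steps, Python scripts to look and compute and a tool call to move; the robot and the scene stay as the last step left them, time stands still between calls to the robot, and variables do not carry over. Pictures are saved under pics/ and viewed, and the job is handed in when it is done.

Besides the shell and the picture viewer there is one more tool, called after "Emit:" as a command line: name --argument value ..., lists and objects as JSON in quotes. carry_out: Moves the arm, as the interface text tells. Scaled input: -1 to 1 covers 3 cm each way for a shift and 0.08 rad each way for a turn. Its arguments: {"type":"object","properties":{"motion":{"type":"array","items":{"type":"array"}}},"required":["motion"]}

```bash
mkdir -p pics; python3 - <<'E'
from plant import bot,cams
import cv2,numpy as np
s=bot.observe();print(s)
for n in ("top","scene"):
    p,d=cams.camera(n);cv2.imwrite(f"pics/{n}0.png",p[:,:,::-1]);np.save(f"{n}_d.npy",d)
    print(n,cams.camera_model(n))
print(cams.camera_model("wrist"))
E
```

```text
{'time_s': 0.0, 'joints': array([-9.78912577e-01,  3.59373723e-01,  1.10630928e-02, -3.20898670e-04,
       -1.22412301e+00, -2.88087890e-01]), 'joint_vel': array([ 0.00170681, -0.00014687, -0.00086456,  0.00066478,  0.00049262,
       -0.00023753]), 'joint_efforts': array([-1.22120608e-03, -5.82712984e+01,  2.93060410e+01,  6.99737281e+00,
        6.74759751e-03, -2.09636501e-04]), 'tool_pos': array([ 0.20173002, -0.64363426,  0.22563833]), 'tool_rot': array([-1.51260418e-01,  9.88493598e-01,  8.04942843e-04, -2.12197540e-04]), 'ft_force': array([-0.19558014, -0.1489669 , -0.10848419]), 'ft_torque': array([ 0.05288405, -0.05306136, -0.0065423 ]), 'width': 0.08765320854739461}
top {'fov_y': 55.50647107559653, 'cx': 281.2580453788007, 'cy': 202.36265902660935, 'k1': 0.004276078085477016, 'world_from_camera': array([[-0.02743331,  0.99519664, -0.09397374,  0.42469948],
       [-0.99959437, -0.02659166,  0.01019694,  0.01442028],
       [ 0.00764904,  0.09421535,  0.99552246,  0.9816949 ],
       [ 0.        ,  0.        ,  0.        ,  1.        ]])}
scene {'fov_y': 45.36232201128984, 'cx': 278.4278978038834, 'cy': 206.0602656479353, 'k1': -0.06472849775865457, 'world_from_camera': array([[-0.53975857, -0.61735575,  0.57230461,  1.19018939],
       [ 0.84156758, -0.37907508,  0.38479358,  0.45323078],
       [-0.02060811,  0.68932864,  0.7241556 ,  0.90767385],
       [ 0.        ,  0.        ,  0.        ,  1.        ]])}
{'fov_y': 65.49005180109386, 'cx': 284.1430944661009, 'cy': 210.69798266052837, 'k1': -0.018353633348838876, 'T_tool_cam': array([[ 1.19913439e-04,  9.58114524e-01,  2.86385308e-01,
         7.75847932e-02],
       [ 9.99999317e-01, -4.47898025e-04,  1.07974898e-03,
        -6.92299641e-04],
       [ 1.16279460e-03,  2.86384983e-01, -9.58113923e-01,
        -1.58033547e-01],
       [ 0.00000000e+00,  0.00000000e+00,  0.00000000e+00,
         1.00000000e+00]])}
```

View pics/top0.png

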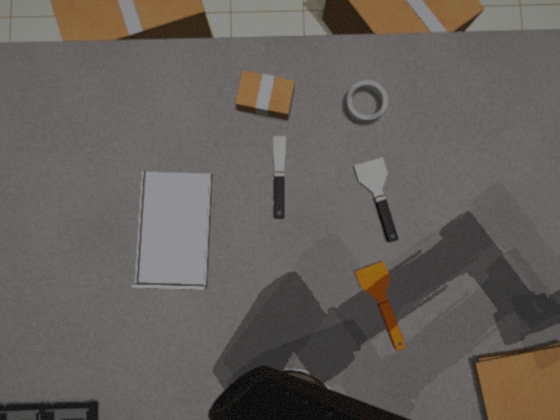

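View pics/scene0.png

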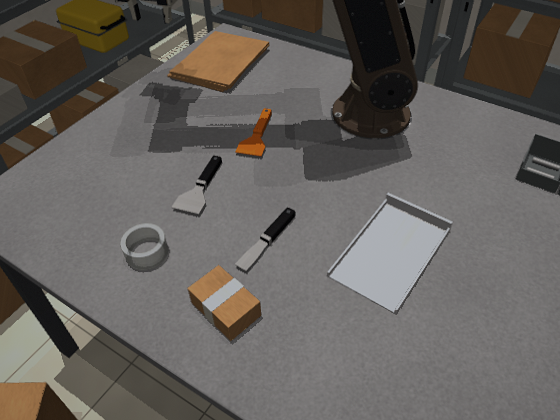

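In the top view there are three candidates: a black-handled scraper with a wide steel blade (handle ~(386,219), blade ~(371,175)), a black-handled one with a narrow blade (279,180), and an orange look-alike (380,305). The first one fits, because it has a black handle and a wide steel blade. I'll confirm it in a crop and measure.

```bash
cat > h.py <<'E'
import numpy as np,cv2
from plant import bot,cams
from scipy.spatial.transform import Rotation as R
def cast(name,uv,z,T=None):
    m=cams.camera_model(name)
    f=210/np.tan(np.radians(m['fov_y']/2))
    K=np.array([[f,0,m['cx']],[0,f,m['cy']],[0,0,1]])
    uv=np.asarray(uv,float).reshape(-1,1,2)
    s=cv2.undistortPoints(uv,K,np.array([m['k1'],0,0,0,0.]))[:,0]
    d=np.c_[s[:,0],-s[:,1],-np.ones(len(s))]
    W=m['world_from_camera'] if T is None else T
    d=d@W[:3,:3].T;o=W[:3,3]
    return o+d*((z-o[2])/d[:,2])[:,None]
def wristT(s):
    M=np.eye(4);M[:3,:3]=R.from_quat(s['tool_rot']).as_matrix();M[:3,3]=s['tool_pos']
    return M@cams.camera_model('wrist')['T_tool_cam']
def rect(mask):
    c,_=cv2.findContours(mask.astype(np.uint8),cv2.RETR_EXTERNAL,cv2.CHAIN_APPROX_NONE)
    c=max(c,key=cv2.contourArea);return c,cv2.boxPoints(cv2.minAreaRect(c))
E
python3 - <<'E'
from h import *
im=cv2.imread('pics/top0.png')
cv2.imwrite('pics/crop0.png',cv2.resize(im[145:255,335:420],None,fx=5,fy=5,interpolation=cv2.INTER_CUBIC))
cv2.imwrite('pics/crop1.png',cv2.resize(im[155:305,120:230],None,fx=4,fy=4,interpolation=cv2.INTER_CUBIC))
g=im.max(2)
def sub(m,x0,y0,x1,y1):
    o=np.zeros(m.shape,np.uint8);o[y0:y1,x0:x1]=m[y0:y1,x0:x1];return o
for nm,b,z,th in (("wideH",(345,190,410,250),.022,g<45),("wideB",(345,150,400,200),.0123,g>135),("narH",(265,170,295,225),.022,g<45),("narB",(265,130,295,178),.0123,g>135),("tray",(120,155,225,300),.003,g>120)):
    c,p=rect(sub(th,*b));print(nm,cv2.contourArea(c),p.round(1).tolist());print(cast('top',p,z).round(4)[:,:2].tolist(), cast('top',p.mean(0),z).round(4))
E
```

```text
wideH 260.0 [[374.6000061035156, 202.10000610351562], [385.6000061035156, 198.89999389648438], [397.29998779296875, 238.6999969482422], [386.29998779296875, 242.0]]
[[0.5099, -0.2212], [0.517, -0.2481], [0.4202, -0.2713], [0.4133, -0.2446]] [[ 0.4649 -0.2464  0.022 ]]
wideB 709.5 [[354.5, 165.0], [382.0, 156.8000030517578], [392.1000061035156, 190.1999969482422], [364.5, 198.39999389648438]]
[[0.6037, -0.1785], [0.6226, -0.2475], [0.5389, -0.2679], [0.5204, -0.1994]] [[ 0.5712 -0.2233  0.0123]]
narH 236.5 [[274.0, 177.0], [283.0, 177.0], [283.0, 217.0], [274.0, 217.0]]
[[0.5776, 0.0205], [0.5771, -0.0013], [0.4798, 0.0014], [0.4804, 0.023]] [[0.5285 0.0109 0.022 ]]
narB 307.5 [[274.0, 170.0], [274.0, 136.0], [285.0, 136.0], [285.0, 170.0]]
[[0.5966, 0.0201], [0.6818, 0.0179], [0.6811, -0.0093], [0.5959, -0.0069]] [[0.6387 0.0055 0.0123]]
tray 7170.0 [[138.60000610351562, 281.6000061035156], [143.89999389648438, 169.89999389648438], [210.6999969482422, 173.0], [205.39999389648438, 284.70001220703125]]
[[0.3346, 0.3532], [0.6068, 0.342], [0.5947, 0.1772], [0.3226, 0.1927]] [[0.4629 0.2664 0.003 ]]
```

```bash
sleep 1
```

```text
(no output)
```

View pics/crop0.png

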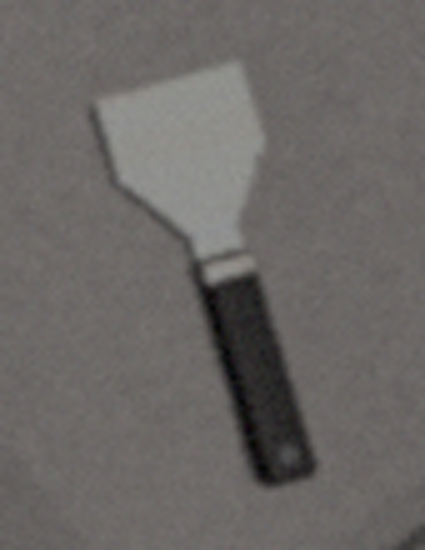

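View pics/crop1.png

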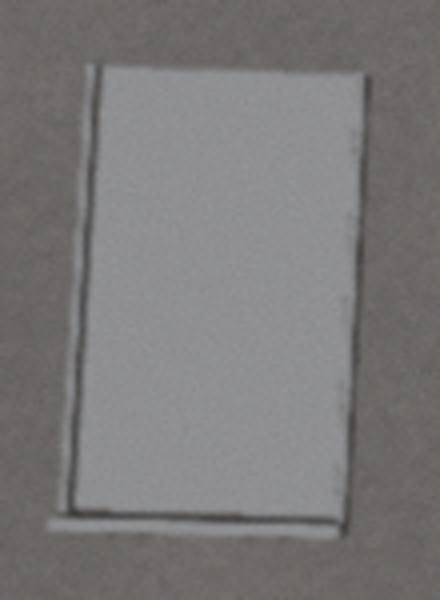

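The crop shows the 75 mm wide steel blade and black handle, so this is the right scraper: butt at about (392,240), blade edge at about (368,161). Measured butt is (0.417,-0.258), edge (0.613,-0.213) and heading about 13°. Tray centre is about (0.461,0.266), yaw about -2.8°. I'll move above the balance point next.

Emit:
carry_out --motion '[[[-0.5,0.35,0.1],0,1],[[-0.95,0.7,0.2],0,1],[[-0.95,0.7,0.2],0,1],[[-0.95,0.7,0.2],0,1],[[-0.95,0.7,0.2],0,1],[[-0.95,0.7,0.2],0,1],[[-0.95,0.7,0.2],0,1],[[-0.95,0.7,0.2],0,1],[[-0.95,0.7,0.2],0,1],[[-0.95,0.7,0.2],0,1],[[-0.95,0.7,0.2],0,1],[[-0.95,0.7,0.2],0,1],[[-0.95,0.7,0.2],0,1],[[-0.95,0.7,0.2],0,1],[[-0.5,0.35,0],0,1],[[0,0,0],0.95,1],[[0,0,0],0,1],[[0,0,0],0,1]]'

```text
time_s: 2.35
tool_pos: [0.4958, -0.2438, 0.1457]
tool_rot: [-0.114, 0.993, 0.0, 0.0]
ft_force: [0.2, 0.8, -0.6]
width: 0.0878
```

```bash
python3 - <<'E'
from h import *
s=bot.observe();print({k:s[k].round(4) for k in('tool_pos','joints','tool_rot','ft_force')},s['width'],s['time_s'])
M=R.from_quat(s['tool_rot']).as_matrix();print(M.round(3))
p,d=cams.camera('wrist');cv2.imwrite('pics/w1.png',p[:,:,::-1]);np.save('T1.npy',wristT(s))
E
```

```text
{'tool_pos': array([ 0.4958, -0.2438,  0.1457]), 'joints': array([-0.1025,  0.2267, -0.372 , -0.    , -0.972 , -1.2392]), 'tool_rot': array([-0.1143,  0.9934,  0.    ,  0.    ]), 'ft_force': array([ 0.2471,  0.8158, -0.6306])} 0.08783123918361047 2.35
[[-0.974 -0.227  0.   ]
 [-0.227  0.974  0.   ]
 [-0.     0.    -1.   ]]
```

View pics/w1.png

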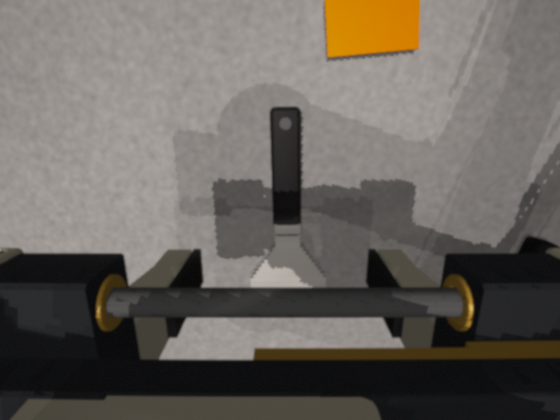

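The wrist view shows the black handle upright at column ~287, with its butt at (286,108) and the ferrule at about (287,228). It lines up with the tool.

```bash
python3 - <<'E'
from h import *
im=cv2.imread('pics/w1.png');T=np.load('T1.npy');g=im.max(2)
m=(g<42).astype(np.uint8);m[:, :262]=0;m[:,312:]=0;m[:100]=0;m[235:]=0
c,p=rect(m);print(p.round(1).tolist(),cv2.minAreaRect(c))
W=cast('wrist',p,.022,T);print(W.round(4)[:,:2].tolist())
s=bot.observe();M=R.from_quat(s['tool_rot']).as_matrix()
print('tool coords',((W-s['tool_pos'])@M).round(4).tolist())
E
```

```text
[[270.79998779296875, 108.0999984741211], [298.8999938964844, 107.69999694824219], [300.3999938964844, 222.89999389648438], [272.29998779296875, 223.1999969482422]] ((285.6344299316406, 165.48544311523438), (115.15721130371094, 28.100257873535156), 89.26547241210938)
[[0.4191, -0.274], [0.4136, -0.2515], [0.5105, -0.2262], [0.5166, -0.2511]]
tool coords [[0.0816, -0.0119, 0.1237], [0.0819, 0.0113, 0.1237], [-0.0182, 0.0139, 0.1237], [-0.0186, -0.0117, 0.1237]]
```

Emit:
carry_out --motion '[[[0,0,0.5],0,1],[[0,0,1],0,1],[[0,0,1],0,1],[[0,0,0.8],0,1],[[0,0,0.6],0,1],[[0,0,0.4],0,1],[[0,0,0.2],0,1],[[0,0,0.2],0,1],[[0,0,0],0,1],[[0,0,0],0,1],[[0,0,0],0,-1],[[0,0,0],0,-1],[[0,0,0],0,-1],[[0,0,0],0,-1],[[0,0,0],0,-1],[[0,0,0],0,-1],[[0,0,0],0,-1],[[0,0,0],0,-1]]'

```text
time_s: 4.65
tool_pos: [0.4961, -0.2437, 0.0045]
tool_rot: [-0.114, 0.994, 0.0, -0.0]
ft_force: [1.2, 1.6, -0.7]
width: 0.0257
```

Emit:
carry_out --motion '[[[0,0,-0.2],0,-1],[[0,0,-0.4],0,-1],[[0,0,-0.6],0,-1],[[0,0,-0.8],0,-1],[[0,0,-0.8],0,-1],[[0,0,-0.8],0,-1],[[0,0,-0.4],0,-1],[[0,0,0],0,-1],[[0,0,0],0,-1]]'

```text
time_s: 5.78
tool_pos: [0.4955, -0.2436, 0.1238]
tool_rot: [-0.114, 0.994, 0.0, -0.001]
ft_force: [0.5, -0.1, -1.8]
width: 0.0258
```

```bash
python3 - <<'E'
from h import *
s=bot.observe();print(s['tool_pos'],s['ft_force'],s['ft_torque'],s['width'],s['time_s'])
p,d=cams.camera('wrist');q,_=cams.camera('scene')
cv2.imwrite('pics/w2.png',p[:,:,::-1]);cv2.imwrite('pics/s2.png',q[:,:,::-1])
E
```

```text
[ 0.49549258 -0.24356718  0.12376215] [ 0.51377374 -0.08735766 -1.76028412] [0.01765636 0.02594195 0.00178985] 0.025764756700183508 5.775
```

View pics/s2.png

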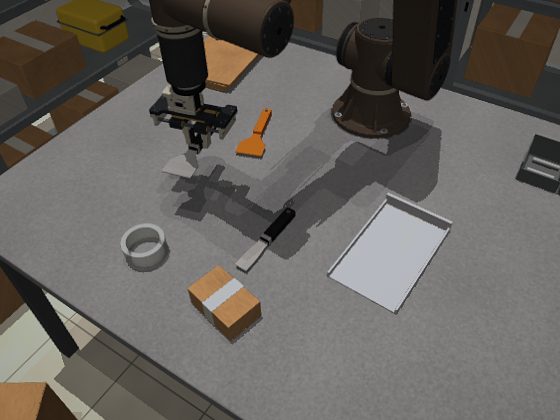

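View pics/w2.png

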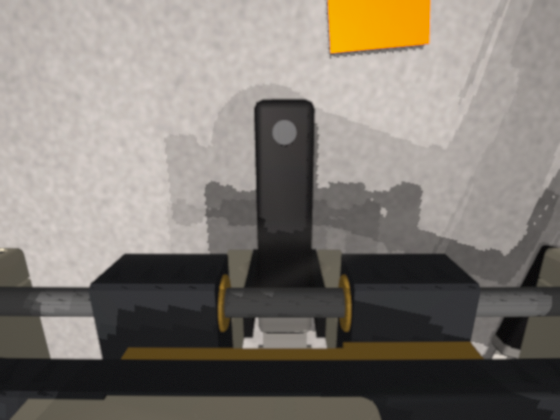

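The scraper is held level: the butt is centred at (285,101) in the wrist view and the blade at (180,165) in the scene view. Now I'll carry it over the tray.

Emit:
carry_out --motion '[[[-0.1,0.4,0],0,-1],[[-0.2,0.8,0],0,-1],[[-0.22,1,0],0,-1],[[-0.22,1,0],0,-1],[[-0.22,1,0],0,-1],[[-0.22,1,0],0,-1],[[-0.22,1,0],0,-1],[[-0.22,1,0],0,-1],[[-0.22,1,0],0,-1],[[-0.22,1,0],0,-1],[[-0.22,1,0],0,-1],[[-0.22,1,0],0,-1],[[-0.22,1,0],0,-1],[[-0.22,1,0],0,-1],[[-0.22,1,0],0,-1],[[-0.22,1,0],0,-1],[[-0.2,0.9,0],0,-1],[[-0.1,0.5,0],0,-1],[[0,0,0],0,-1],[[0,0,0],0,-1]]'

```text
time_s: 8.38
tool_pos: [0.4908, 0.2657, 0.1243]
tool_rot: [-0.114, 0.994, -0.0, -0.0]
ft_force: [0.3, -1.0, -2.3]
width: 0.0256
```

Emit:
carry_out --motion '[[[0,0,0],-0.3,-1],[[0,0,0],-0.6,-1],[[0,0,0],-0.9,-1],[[0,0,0],-1,-1],[[0,0,0],-1,-1],[[0,0,0],-1,-1],[[0,0,0],-1,-1],[[0,0,0],-1,-1],[[0,0,0],-1,-1],[[0,0,0],-1,-1],[[0,0,0],-1,-1],[[0,0,0],-1,-1],[[0,0,0],-1,-1],[[0,0,0],-1,-1],[[0,0,0],-1,-1],[[0,0,0],-1,-1],[[0,0,0],-1,-1],[[0,0,0],-1,-1],[[0,0,0],-1,-1],[[0,0,0],-1,-1]]'

```text
time_s: 10.88
tool_pos: [0.4913, 0.2656, 0.1247]
tool_rot: [0.763, -0.647, -0.0, -0.0]
ft_force: [0.8, 0.4, -1.6]
width: 0.0254
```

Emit:
carry_out --motion '[[[0,0,0],-1,-1],[[0,0,0],-1,-1],[[0,0,0],-1,-1],[[0,0,0],-1,-1],[[0,0,0],-1,-1],[[0,0,0],-1,-1],[[0,0,0],-1,-1],[[0,0,0],-1,-1],[[0,0,0],-1,-1],[[0,0,0],-1,-1],[[0,0,0],-1,-1],[[0,0,0],-1,-1],[[0,0,0],-1,-1],[[0,0,0],-1,-1],[[0,0,0],-1,-1],[[0,0,0],-0.8,-1],[[0,0,0],-0.6,-1],[[0,0,0],-0.4,-1],[[0,0,0],0,-1],[[0,0,0],0,-1]]'

```text
time_s: 13.38
tool_pos: [0.4912, 0.2662, 0.1246]
tool_rot: [0.999, -0.033, 0.0, -0.0]
ft_force: [-0.5, -0.1, -0.7]
width: 0.0258
```

```bash
python3 - <<'E'
from h import *
s=bot.observe();M=R.from_quat(s['tool_rot']).as_matrix();print(s['tool_pos'],s['joints'].round(3),s['ft_force'],s['width'],s['time_s'],M.round(3),np.degrees(np.arctan2(M[1,0],M[0,0])))
np.save('T3.npy',wristT(s))
p,d=cams.camera('wrist');q,_=cams.camera('top');r,_=cams.camera('scene')
cv2.imwrite('pics/w3.png',p[:,:,::-1]);cv2.imwrite('pics/s3.png',r[:,:,::-1]);cv2.imwrite('pics/t3.png',q[:,:,::-1])
E
```

```text
[0.49121868 0.26620955 0.12459738] [ 0.847  0.258 -0.384 -0.    -0.928  0.657] [-0.48641515 -0.07074469 -0.69547504] 0.02575286605488588 13.375 [[ 0.998 -0.066  0.   ]
 [-0.066 -0.998  0.   ]
 [ 0.    -0.    -1.   ]] -3.811040806603361
```

View pics/w3.png

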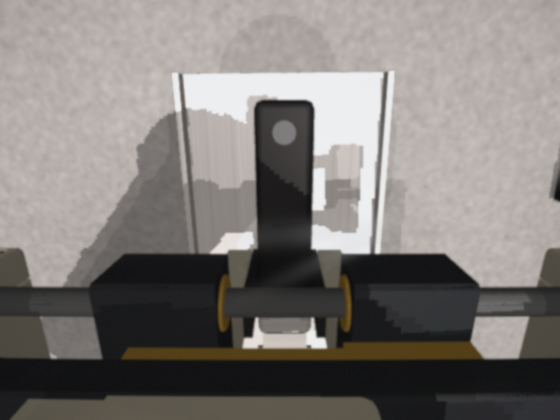

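View pics/s3.png

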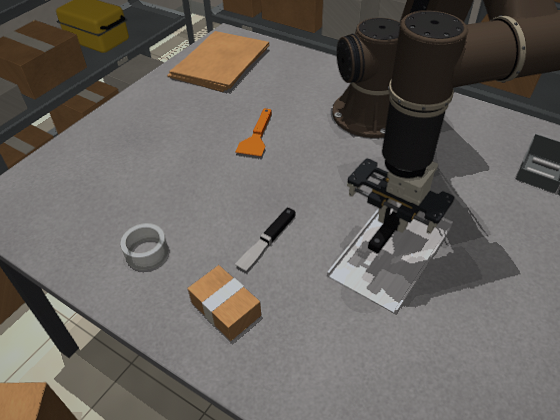

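The wrist view shows the butt at (284,101) and the tray's open edge at row ~73. The rims meet that edge at columns ~180 and ~388, so the handle is near the middle of the tray and points to the open end. I'll check with ray casts.

```bash
python3 - <<'E'
from h import *
T=np.load('T3.npy');s=bot.observe();M=R.from_quat(s['tool_rot']).as_matrix()
tc=lambda W:((W-s['tool_pos'])@M)
im=cv2.imread('pics/w3.png');g=im.max(2)
print('rows col230',g[64:82,230],'r150 ',g[150,170:205],g[150,370:400])
pts=[[185,73],[384,73]]
print('open edge floor',tc(cast('wrist',pts,.003,T)).round(4).tolist())
print('rim tops',tc(cast('wrist',[[178,73],[192,240],[390,73],[381,240]],.016,T)).round(4).tolist())
print('butt top z',tc(cast('wrist',[[258,101],[312,101]],s['tool_pos'][2]+.0175,T)).round(4).tolist())
E
```

```text
rows col230 [176 177 175 174 173 173 173 176 187 212 232 238 239 239 239 239 239 239] r150  [114 111 112 112 112 111 110 111 121 142 165 177 185 179 155 116  91  87
  94 115 144 166 174 178 181 180 178 178 180 181 180 179 178 179 179] [239 239 239 239 239 238 231 203 153 116 109 129 175 218 234 238 237 230
 210 186 177 175 174 173 175 180 185 187 189 188]
open edge floor [[0.1089, -0.0779, 0.1216], [0.1088, 0.0807, 0.1216]]
rim tops [[0.1075, -0.0796, 0.1086], [-0.0286, -0.0798, 0.1086], [0.1074, 0.0816, 0.1086], [-0.0288, 0.0861, 0.1086]]
butt top z [[0.0828, -0.0098, -0.0175], [0.0828, 0.0123, -0.0175]]
```

Emit:
carry_out --motion '[[[0,0,0.4],0,-1],[[0,0,0.8],0,-1],[[0,0,0.8],0,-1],[[0,0,0.8],0,-1],[[0,0,0.5],0,-1],[[0,0,0.3],0,-1],[[0,0,0.15],0,-1],[[0,0,0.1],0,-1],[[0,0,0.03],0,-1],[[0,0,0],0,-1],[[0,0,0],0,-1]]'

```text
time_s: 14.9
tool_pos: [0.4913, 0.2665, 0.0085]
tool_rot: [0.999, -0.033, 0.0, -0.0]
ft_force: [-0.7, -0.7, -2.7]
width: 0.0259
```

Emit:
carry_out --motion '[[[0,0,0.03],0,-1],[[0,0,0],0,-1],[[0,0,0],0,-1]]'

```text
time_s: 15.28
tool_pos: [0.4913, 0.2665, 0.0075]
tool_rot: [0.999, -0.033, 0.0, -0.0]
ft_force: [0.0, -0.1, 3.4]
width: 0.0256
```

It has touched the floor (force +3.4 N). I'll open part way and lift.

Emit:
carry_out --motion '[[[0,0,0],0,0.2],[[0,0,0],0,0.2],[[0,0,0],0,0.2],[[0,0,0],0,0.2],[[0,0,0],0,0.2],[[0,0,0],0,0.2],[[0,0,-0.3],0,0.2],[[0,0,-0.6],0,0.2],[[0,0,-1],0,0.2],[[0,0,-1],0,0.2],[[0,0,-1],0,0.2],[[0,0,-1],0,0.2],[[0,0,-0.5],0,0.2],[[-0.5,0,0],0,0.2],[[-1,0,0],0,0.2],[[-1,0,0],0,0.2],[[0,0,0],0,0.2],[[0,0,0],0,0.2]]'

```text
time_s: 17.52
tool_pos: [0.4159, 0.2712, 0.1688]
tool_rot: [0.999, -0.033, -0.0, 0.0]
ft_force: [-0.3, 0.2, -0.2]
width: 0.0529
```

```bash
python3 - <<'E'
from h import *
s=bot.observe();print(s['tool_pos'],s['width'],s['time_s']);np.save('T4.npy',wristT(s))
p,d=cams.camera('wrist');q,_=cams.camera('top');r,_=cams.camera('scene')
cv2.imwrite('pics/w4.png',p[:,:,::-1]);cv2.imwrite('pics/s4.png',r[:,:,::-1]);cv2.imwrite('pics/t4.png',q[:,:,::-1])
E
```

```text
[0.41592049 0.27120357 0.16875475] 0.052881803225413006 17.525
```

View pics/w4.png

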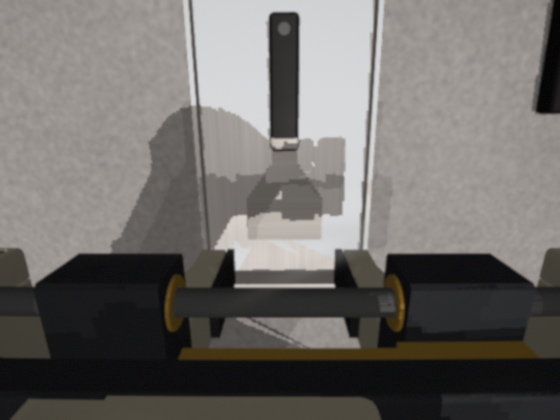

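View pics/s4.png

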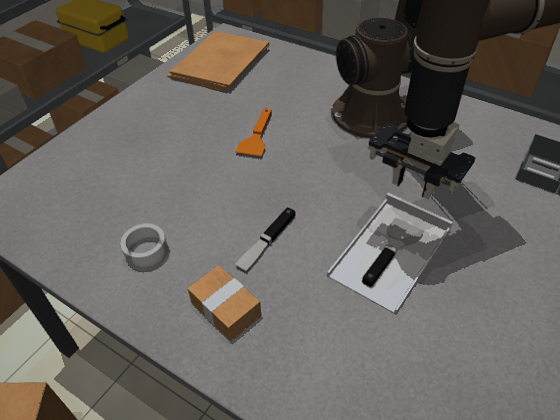

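View pics/t4.png

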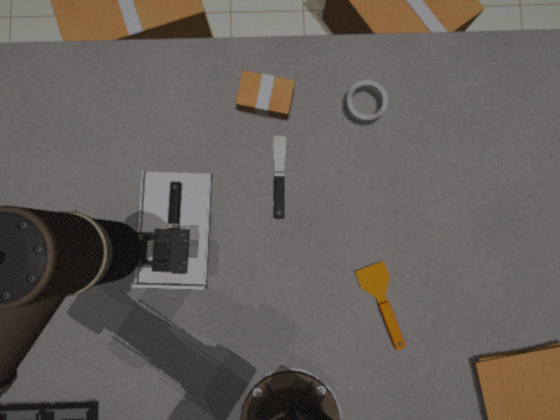

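The scraper lies in the tray, handle towards the open end: butt at (284,14) in the wrist view, blade edge at row ~240. The bystanders are at the same pixels as before. One last numeric check, then I'll hand in.

```bash
python3 - <<'E'
from h import *
T=np.load('T4.npy')
c=np.array([.461,.2664]);a=np.radians(-2.8);A=np.array([[np.cos(a),np.sin(a)],[-np.sin(a),np.cos(a)]])
f=lambda W:((W[:,:2]-c)@A.T).round(4)
print('butt(wrist)',f(cast('wrist',[[284,14]],.025,T)),'edge(wrist)',f(cast('wrist',[[248,239],[321,239]],.0153,T)),'butt(top)',f(cast('top',[[175.5,182.5]],.025)))
print('bystander px diff', end=' ')
a,b=cv2.imread('pics/top0.png').astype(int),cv2.imread('pics/t4.png').astype(int)
print(np.abs(a-b)[60:225,230:400].max(2)[:, :].mean(), np.abs(a-b)[60:225,230:340].max())
bot.job_done()
E
```

```text
butt(wrist) [[ 0.111  -0.0009]] edge(wrist) [[-0.0903  0.0392]
 [-0.0915 -0.0355]] butt(top) [[ 0.1092 -0.0026]]
bystander px diff 6.082780748663102 21
the job is handed in; nothing more can be done
```

The wide scraper now lies turned end for end in the hand-over tray, and the job is handed in; no verdict was reported. I gripped it by the handle at its balance point, carried it over the tray and turned it about 164°. I then lowered it until it touched the floor (about 3.4 N), let go and backed away. My last observation was at 17.5 s, well inside the 38 s limit.

**Last checks (in the tray's frame):**
- **Handle end:** x is about 0.11 m by both the wrist and top cameras, which agree within 2 mm. Its y is about -0.002 m.
- **Blade edge:** x is about -0.091 m, with its corners at y of about +0.039 and -0.036 m.
- **Direction:** the scraper is aligned with the tray within about 2°, handle at the open end.
- **Flatness:** I did not measure the tilt. It looked flat in the pictures and was placed at the expected floor height.
- **Bystanders:** the narrow scraper, tape roll and carton appear at the same pixels as at the start. The image difference around the narrow scraper and carton showed only noise.

No check failed or disagreed.

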